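# Ease the spring clip off the spindle with the forked wedge

### The job

Take the forked wedge by its handle and slide it, just clear of the top of the bearing housing, under the spring clip until its tips bear on the clip's bridge, and push on until the clip itself has run back against its stop; press it home there with about 14 newtons for a moment, as much more would bend the clip. Then ease the push and lift the wedge straight up so that the spread clip rides off the spindle on it, and set wedge and clip down together, lying flat inside the parts tray, before you let go (do not drop them). Leave the other things on the bench alone.

Things in the scene. Friction and masses are not known exactly. Their poses are not given: they have to be found in the camera images.
- housing: Fixed grey bearing housing, a flat-topped block 175 (x) x 90 (y) x 25 mm high. Origin on its underside, on the axis of the upright spindle; the block runs from x = -105 to +70 mm. +x is the way the wedge is pushed. Its top in front of the clip is clear; the wedge goes in 1 to 2 mm above it.
- spindle_top (a point): Centre of the top of the steel spindle, 49 mm above the housing's underside. From the housing's top rises a neck 12 mm across and 17 mm tall, then a head 18 mm across and 7 mm tall.
- lug (a point): Foot of the lug behind the clip, on the housing's top at x = +58 mm. It carries a plunger 0 to 2 mm behind the clip's bridge that runs back with a steady drag of about 5 N, and a rigid stop yoke for the bridge. The yoke's face stands anywhere between x = 39.5 and 49.5 mm of the housing (clip pushed back 1 to 13 mm); its setting changes each time and is not reported.
- clip: Loose steel spring clip, 60 g, 77 mm long, 15 mm high, sitting on the housing's top around the spindle's neck. Origin on its underside midway between its two teeth, near the spindle's axis; axes as the housing's. The teeth (x = -7 to +7 mm, z = 12 to 15 mm) are 13 mm apart when shut, under the spindle's head: the clip cannot be lifted until its arms are spread.
- clip_bridge (a point): Middle of the foot of the bridge's front face, x = +20 mm of the clip, where the wedge's tips end up. The bridge is 18 mm thick and carries the two sprung arms. Spreading takes only 2 to 5 N; pushing the clip back 6 to 9 N; on the stop the push rises steeply (some 3 N per mm of hand travel). Home needs over 10.5 N, and 19 N bends the clip. A sole dragging on the housing adds to the push felt.
- clip_mouth (a point): Middle of the clip's open mouth, x = -39 mm of the clip, between the outward flared lips of its arms, where the wedge goes in. Mouth about 46 mm wide, arms then 36 mm apart inside when shut; the ledges along the arms leave 12 mm of height for the wedge.
- wedge: Loose forked steel wedge, about 160 g, with an upright black handle. Origin on its flat sole below the handle's centre; x points to the fork's tips, z up. Plate 8 mm thick, from x = -22 to +78 mm; slot between the tines 23 mm wide, 44 mm deep; outer width 30 mm at the tips, growing evenly to 60 mm at 62 mm behind them. Fully home it holds the clip's teeth about 22 mm apart.
- wedge_tip (a point): Point on the wedge's sole midway between the ends of the two tines (x = +78 mm of the wedge).
- wedge_grip (a point): Middle of the wedge's handle, 45 mm above the sole. Handle 24 mm (x) x 20 mm (y), from z = 8 to 60 mm; pinch it across y.
- tray: Fixed grey open parts tray, 180 (x) x 140 (y) x 24 mm high outside, walls 4 mm, floor about 4 mm. Origin at the centre of its underside. Wedge and clip together are about 118 mm long and 68 mm wide; laid along the tray's x they fit.
- cup_a: White drinking cup, 90 mm tall; leave alone.
- cup_b: Pale drinking cup, 90 mm tall; leave alone.
- screwdriver: Screwdriver lying on the bench; leave alone.
- shim: Plain stepped wooden shim 90 x 30 x 12 mm; leave alone.
- washer: Flat steel washer 40 mm across, 5 mm thick; leave alone.
- offcut: Wooden offcut 50 x 30 x 18 mm; leave alone.
Not all that is in view belongs to the job. Of the things shaped like the tray, the grey one is meant.

How it is judged:
By the outcome, as a careful person would: the job done as asked, in the order asked, and still so for the second after the job is handed in, with the robot touching nothing.
It also fails if it takes over 64 s, if anything falls off the work surface, if the arm or the gripper's body presses on something with over 40 N, if the wrist force passes 120 N, or if a joint passes its speed limit or range.

### The arm

A 6-joint arm with a two-finger parallel gripper is mounted at the origin on the work surface. World frame = base frame: x ahead of the robot, y to its left, z up, the work surface at z = 0. Lengths are in mm, angles in degrees, forces in N, time in s.
With the tool pointing down it reaches from about 300 to 850 mm from the base axis. Payload 4.2 kg.
Tool frame: the origin (TCP) lies between the finger pads; the fingertips stand 22 mm ahead of it and the grasp point (between the pads) lies 3 mm ahead of it; z points along the fingers, y is the direction in which the jaws open and shut (so a half turn about z gives the same grasp; the last joint's range is limited). The gripper opens to 91 mm and grips with 3 to 60 N. Pads are 32 mm wide; open, the fingers measure 118 mm over their backs; the gripper's body (76 mm by 178 mm) begins 60 mm behind the grasp point.
Start: joints at [-78.438, 18.312, 89.639, -0, 72.044, -1.146], TCP at [126.493, -560.928, 235.976] pointing down, gripper open.
Joint ranges: [-177.97, 177.97], [-48.28, 115.42], [12.27, 149.76], [-77.06, 257.06], [2.81, 150.46], [-146.56, 146.56]. Speed limits (degrees/s): [147.25, 147.25, 180, 180, 180, 180].

### API

Orientations are given as [roll, pitch, yaw] about the fixed x, y, z axes, in that order (R = Rz(yaw) Ry(pitch) Rx(roll)).
In Python, from workcell import * gives the robot as it stands.
- The arm moves only by the shell command python3 -m jog 'ROWS' [OPENING] [FORCE]. ROWS is text: rows parted by semicolons, each of 6 numbers parted by spaces: the shift along the tool's x, y, z in units of 0.5 m (1.0 is 0.5 m), then the turn, a rotation vector about the tool's x, y, z in units of pi/2 rad (1.0 is pi/2 rad). A call has 1 to 20 rows; each row is the pose to reach, as a shift and turn from the pose measured when the call began, along the tool's axes at that moment; what a row does not reach only later rows make up. A row lasts 1/12 s, in which the tool goes at most 41.7 mm and 7.16 degrees, less where a joint would pass 70% of its speed; a pose out of reach is approached as far as the arm can. A call with a number of a shift or a turn outside -1 to 1 is refused whole. A call with a gripper value outside its range is refused whole. OPENING is the opening, from -1 (shut) to 1 (fully open), set as the call begins (- or left out, the last holds). The fingers move at their own pace and stop on an object; FORCE is the grip in N (left out, the last holds). Time passes only in rows, so rows that repeat a pose let the fingers close. It gives the time, the measured TCP pose, the force and the opening at its end, in the units of the state.
- state(): the state, without advancing time (a new reading comes with each control period).
- grab_frame(name): name is "scene" or "top"; returns the picture (480x640x3 uint8, red, green, blue); there is no depth.
- calibration(name): a dict with "mtx" (3x3 intrinsics, pixels), "distortion" ([k1, k2, p1, p2, k3] as OpenCV has them; the pictures are not rectified), "rvec" (rotation vector, rad) and "tvec" (3), from world to camera coordinates, as OpenCV has them. Camera axes: x right, y down, z forward; pixel columns grow to the right and rows downward; lengths in mm; the calibration is good to about 2 mm. A picture is of the moment at which its call begins. calibration takes no time and is no camera call.
- job_done(): hands the job in, once; it reports no verdict.
Trained networks look in the newest picture that a camera, given by its name, has taken for a name from the list of things; names that differ only in an ending like _2 or _b are one class to them, and where a whole thing is asked for, a point or a joint stands for the part that bears it (a point fixed in the world has none). Each returns a list of dicts, best first, with "confidence" (0 to 1); they miss things now and then, are a little off and sometimes report something else, mostly with a low value. They report only what shows in the picture. A call takes as long as a camera call. They do not tell look-alikes from the thing itself.
- spot_in(query, camera): "rect" ([left, top, right, bottom] in pixels, round what is visible of it).
- tip_of(query, camera): "location" ([column, row] in pixels: a listed point, or the origin of a listed thing).
The state is a dict: "time_s": time; "qpos": joint angles; "qvel": joint speeds; "effort": joint torques, N m; "ee_pos": TCP position; "ee_rot": TCP orientation; "force": force on the tool from outside, world axes, zero at the start; "torque": the same for the moment, N m; "gripper_width": finger opening in mm.
Only numpy, scipy, OpenCV 4.12 (cv2) and the standard library are available. Lean on these libraries where they do the work, as an engineer would, in place of code of your own. Each camera call takes 0.05 s, during which the arm holds its last target. There are 200 camera calls.

## Working session

There is one attempt and no reset: what is moved stays moved. The work goes in short steps, Python scripts to look and compute and a shell command to move; the robot and the scene stay as the last step left them, time stands still between calls to the robot, and variables do not carry over. Pictures are saved under pics/ and viewed, about 8 in all and at most 12, crops included, and the job is handed in when it is done.

```bash
ls; mkdir -p pics; cat > h.py <<'E'
from workcell import *
import numpy as np, cv2
from scipy.spatial.transform import Rotation as R
def cam(n):
    c=calibration(n); return np.array(c["mtx"]),np.array(c["distortion"]),R.from_rotvec(np.ravel(c["rvec"])).as_matrix(),np.ravel(c["tvec"])
def ray(n,p):
    K,d,Rm,t=cam(n); u=cv2.undistortPoints(np.array([[p]],float),K,d).ravel()
    v=Rm.T@np.array([u[0],u[1],1]); return -Rm.T@t, v/np.linalg.norm(v)
def onz(n,p,z):
    o,v=ray(n,p); return o+v*(z-o[2])/v[2]
def tri(rs):
    A=sum(np.eye(3)-np.outer(v,v) for o,v in rs); b=sum((np.eye(3)-np.outer(v,v))@o for o,v in rs)
    return np.linalg.solve(A,b)
def proj(n,P):
    c=calibration(n); return cv2.projectPoints(np.array(P,float).reshape(-1,3),np.array(c["rvec"],float),np.array(c["tvec"],float),np.array(c["mtx"]),np.array(c["distortion"]))[0].reshape(-1,2)
def save(n,f):
    im=grab_frame(n); cv2.imwrite("pics/"+f,im[:,:,::-1]); return im
E
python3 - <<'E'
from h import *
s=state(); print(s)
for n in("scene","top"):
    save(n,n+"0.png"); o,v=ray(n,(320,240)); print(n,o.round(),v.round(3))
    for q in "housing spindle_top lug clip clip_bridge clip_mouth wedge wedge_tip wedge_grip tray".split():
        for r in tip_of(q,n)[:3]: print(n,q,np.round(r["location"],1),round(r["confidence"],2))
E
python3 -m jog --help | head -5
```

```text
pics
{'time_s': 0.0, 'qpos': array([-7.84387309e+01,  1.83506533e+01,  8.97067926e+01, -2.04346411e-03,
        7.20424451e+01, -1.14645281e+00]), 'qvel': array([-0.03081376,  0.04041251,  0.00698041, -0.07637942,  0.04596466,
       -0.02700087]), 'effort': array([ 1.98954076e-03, -4.12455368e+01, -2.31971759e+01,  7.28971045e-02,
        4.56223113e-02, -1.51943536e-04]), 'ee_pos': array([ 126.37912953, -560.46337087,  235.1275208 ]), 'ee_rot': array([-1.79900090e+02, -5.61956105e-05,  1.27083536e+01]), 'force': array([0.89844651, 0.04037961, 0.14335377]), 'torque': array([-0.02175985, -0.00359896,  0.02879963]), 'gripper_width': 91.15329637924783}
scene [1232. -607.  968.] [-0.567  0.462 -0.682]
scene housing [363.4 282.3] 0.88
scene spindle_top [360.4 271.3] 0.72
scene spindle_top [443.1 263.5] 0.4
scene lug [381.3 282.4] 0.62
scene clip [362.2 274.7] 0.89
scene clip [364.5 268.5] 0.45
scene clip_bridge [368.1 273.9] 0.78
scene clip_bridge [410.3 222.3] 0.52
scene clip_mouth [350.5 266.6] 0.57
scene wedge [388.4 213.3] 0.82
scene wedge_tip [413.3 223.1] 0.8
scene wedge_tip [362.5 282.1] 0.71
scene wedge_grip [386.7 202.8] 0.83
scene tray [228.2 303.8] 0.97
scene tray [178.3 252.6] 0.97
scene tray [332. 189.] 0.78
top [ 302.  -15. 1256.] [ 0.139  0.018 -0.99 ]
top housing [308.5 181.9] 0.94
top spindle_top [308.  174.7] 0.71
top spindle_top [206.  239.8] 0.63
top lug [306.2 157.2] 0.55
top clip [308.  175.7] 0.66
top clip_bridge [304.8 176. ] 0.75
top clip_mouth [314.4 196.3] 0.87
top wedge [223.2 147.8] 0.74
top wedge [210.9 241.6] 0.73
top wedge_tip [200.3 212.2] 0.74
top wedge_grip [204.  237.7] 0.94
top tray [445.8 355.9] 0.78
top tray [226.7 329.2] 0.62
top tray [441.7 243.4] 0.58validation failed for argument at $...
```

View pics/scene0.png

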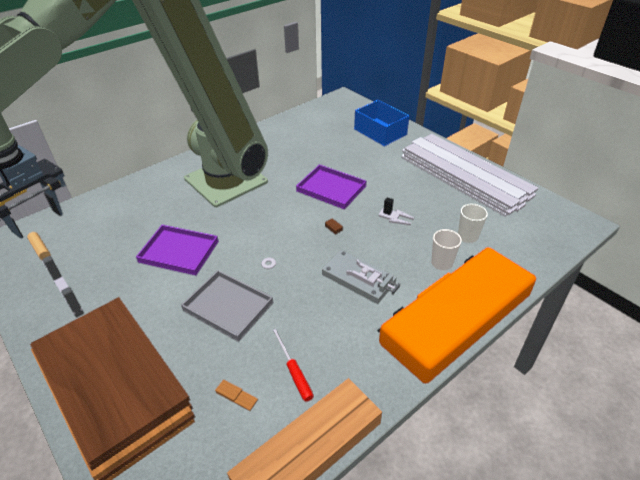

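View pics/top0.png

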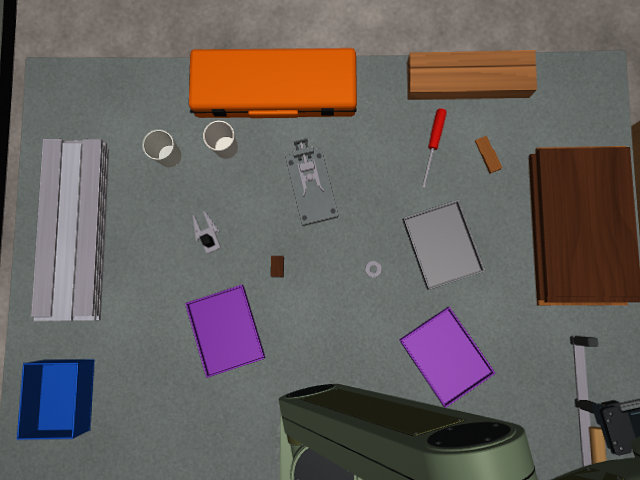

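```bash
python3 - <<'E'
from h import *
s=cv2.imread("pics/scene0.png");t=cv2.imread("pics/top0.png")
def c(im,x,y,w,h): return cv2.resize(im[y:y+h,x:x+w],(400,300),interpolation=cv2.INTER_CUBIC)
a=np.vstack([np.hstack([c(t,170,195,80,60),c(t,252,135,120,90)]),np.hstack([c(s,365,185,80,60),c(s,310,240,100,75)])])
cv2.imwrite("pics/crop0.png",a)
def T(q,ps,pt):
    r=tri([ray("scene",ps),ray("top",pt)]); e=[np.linalg.norm(proj(n,r)[0]-p) for n,p in(("scene",ps),("top",pt))]; print(q,r.round(1),np.round(e,1))
T("housing",(363.4,282.3),(308.5,181.9));T("spindle",(360.4,271.3),(308,174.7));T("lug",(381.3,282.4),(306.2,157.2));T("clip",(362.2,274.7),(308,175.7))
T("bridge",(368.1,273.9),(304.8,176));T("mouth",(350.5,266.6),(314.4,196.3));T("wedge",(388.4,213.3),(210.9,241.6));T("tip",(413.3,223.1),(200.3,212.2));T("grip",(386.7,202.8),(204,237.7));T("tray",(228.2,303.8),(441.7,243.4))
E
```

```text
housing [623.6  34.8  -5.7] [0.8 0.9]
spindle [624.7  28.8  43.5] [3.3 3.6]
lug [676.3  40.8  33.1] [0.2 0.2]
clip [627.   31.   30.4] [2.5 2.7]
bridge [630.2  42.7  26.4] [0.7 0.8]
mouth [581.4  22.   28.5] [0.4 0.5]
wedge [476.6 273.2   6.1] [0.4 0.5]
tip [550.6 302.5  -1.2] [0.5 0.6]
grip [475.4 273.3  48.3] [2.2 2.8]
tray [ 466.5 -283.1   11.9] [0.4 0.5]
```

View pics/crop0.png

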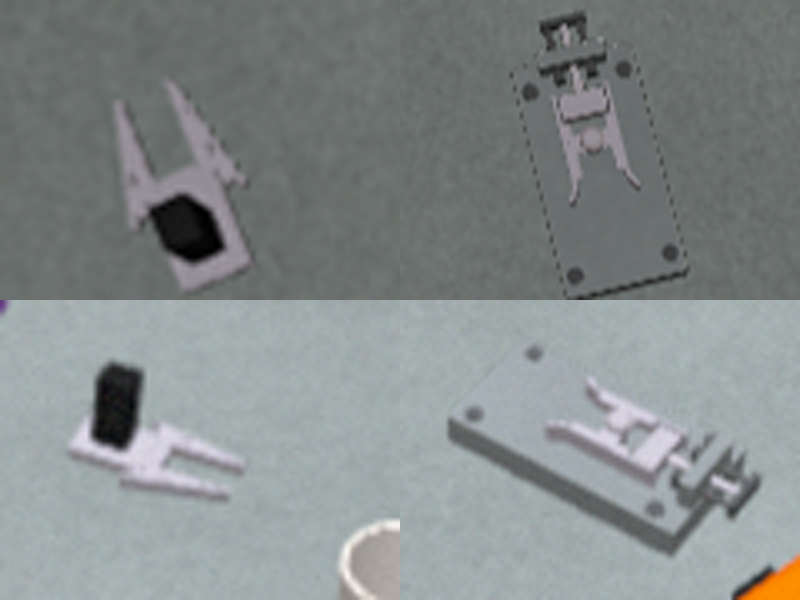

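```bash
cat > fit.py <<'E'
from h import *
from scipy.optimize import least_squares
s=cv2.imread("pics/scene0.png");t=cv2.imread("pics/top0.png")
def fit(f,obs,p0):
    def res(p):
        return np.concatenate([proj(n,Rz(p[2])@np.array(f(k,p))+[p[0],p[1],0])[0]-px for n,k,px in obs])
    r=least_squares(res,p0,loss="soft_l1"); print(r.x.round(2)); print(res(r.x).reshape(-1,2).round(1).tolist()); return r.x
def Rz(a): return R.from_euler("z",a,degrees=True).as_matrix()
W=fit(lambda k,p:{"L":(78,13,4),"R":(78,-13,4),"bl":(-22,p[3],8),"br":(-22,-p[3],8),"h":(0,0,60)}[k],
 [("top","L",(193.6,215.2)),("top","R",(203.8,211)),("top","bl",(206.6,253.2)),("top","br",(220,248)),("scene","L",(413.6,218.4)),("scene","R",(410.4,224.4)),("scene","h",(388.8,198.8))],[476,273,21,20])
H=fit(lambda k,p:{"fl":(-105,45,25),"fr":(-105,-45,25),"bl":(70,45,25),"br":(70,-45,25)}[k],
 [("top","fl",(301.5,224.4)),("top","fr",(338.7,216)),("top","bl",(285.9,156.9)),("top","br",(323.4,150.9)),("scene","fr",(322.5,269.5)),("scene","br",(378,300))],[620,30,11])
T=fit(lambda k,p:{"a":(90,70,24),"b":(90,-70,24),"c":(-90,-70,24),"d":(-90,70,24)}[k],
 [("top","a",(403,218)),("top","b",(459,202)),("top","c",(483,270)),("top","d",(428,288)),("scene","d",(223,273)),("scene","a",(272,299)),("scene","b",(237,337)),("scene","c",(183,304))],[466,-283,19])
def draw(im,n,p,pts,col):
    S=4; q=(proj(n,(Rz(p[2])@np.array(pts,float).T).T+[p[0],p[1],0])+.5)*S
    cv2.polylines(im,[q.round().astype(int)],True,col,1)
S=4
big={n:cv2.resize(i,None,fx=S,fy=S,interpolation=cv2.INTER_CUBIC) for n,i in(("scene",s),("top",t))}
for n in big:
    b=big[n]
    for z,c in((0,(0,0,255)),(25,(0,255,0))): draw(b,n,H,[(-105,45,z),(-105,-45,z),(70,-45,z),(70,45,z)],c)
    draw(b,n,H,[(9*np.cos(a),9*np.sin(a),49) for a in np.arange(0,6.2,.5)],(0,255,255))
    draw(b,n,W,[(78,15,8),(16,30,8),(16,-30,8),(78,-15,8),(78,-11.5,8),(34,-11.5,8),(34,11.5,8),(78,11.5,8)],(0,255,0))
    draw(b,n,W,[(12,10,60),(-12,10,60),(-12,-10,60),(12,-10,60)],(0,255,255))
    draw(b,n,T,[(90,70,24),(90,-70,24),(-90,-70,24),(-90,70,24)],(0,0,255))
def c(n,x,y,w,h): return cv2.resize(big[n][y*S:(y+h)*S,x*S:(x+w)*S],(400,300),interpolation=cv2.INTER_AREA)
a=np.vstack([np.hstack([c("top",170,195,80,60),c("top",252,135,120,90)]),np.hstack([c("scene",365,185,80,60),c("scene",310,240,100,75)])])
cv2.imwrite("pics/crop1.png",a)
E
python3 fit.py
```

```text
[474.13 273.79  22.27  17.12]
[[0.3, -0.0], [0.1, 0.1], [0.0, 0.1], [-0.1, -0.1], [0.1, 0.1], [0.2, -0.8], [0.2, 0.0]]
[625.43  30.24  12.63]
[[0.4, 0.1], [-0.1, 0.1], [0.3, -1.7], [-1.1, -3.9], [-1.4, -1.5], [-0.5, -1.4]]
[ 466.86 -283.21   16.46]
[[0.2, -2.6], [0.3, -3.4], [1.2, 0.6], [-1.1, -0.2], [-3.1, -3.7], [1.9, -1.3], [0.2, -0.4], [-1.3, -0.1]]
```

View pics/crop1.png

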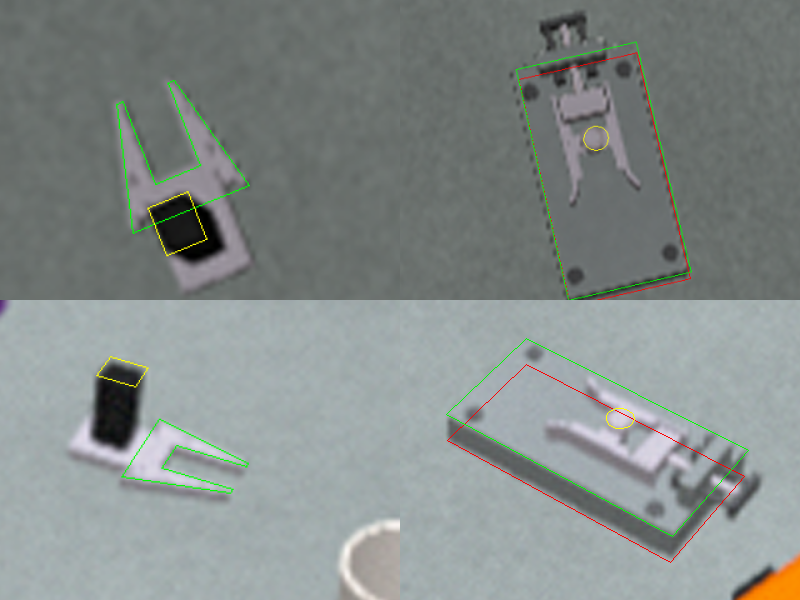

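```bash
cat >> h.py <<'E'
def rows(*tg):
    s=state(); p=np.array(s["ee_pos"]); R0=R.from_euler("xyz",s["ee_rot"],degrees=True)
    print("t %.2f p %s rot %s F %s w %.1f"%(s["time_s"],p.round(1),s["ee_rot"].round(2),s["force"].round(2),s["gripper_width"]))
    for x,y,z,yaw in tg:
        d=R0.inv().apply(np.array([x,y,z])-p)/500; r=(R0.inv()*R.from_euler("xyz",[180,0,yaw],degrees=True)).as_rotvec()/(np.pi/2)
        print(*d.round(4),*r.round(4))
E
python3 -c "
from h import *
rows((430,-150,235,20),(474,274,140,22.3))"
```

```text
t 1.10 p [ 126.5 -560.9  236. ] rot [180.     0.    12.71] F [-0.91  0.42  0.14] w 91.1
0.7729 -0.6682 0.0019 0.0 0.0 -0.081
1.0453 -1.4761 0.1918 0.0 0.0 -0.1066
```

```bash
r="0.773 -0.668 0.002 0 0 -0.081"; python3 -m jog '0.773 -0.668 0.002 0 0 -0.081;0.773 -0.668 0.002 0 0 -0.081;0.773 -0.668 0.002 0 0 -0.081;0.773 -0.668 0.002 0 0 -0.081;0.773 -0.668 0.002 0 0 -0.081;0.773 -0.668 0.002 0 0 -0.081;0.773 -0.668 0.002 0 0 -0.081;0.773 -0.668 0.002 0 0 -0.081;0.773 -0.668 0.002 0 0 -0.081;0.773 -0.668 0.002 0 0 -0.081;0.773 -0.668 0.002 0 0 -0.081;0.773 -0.668 0.002 0 0 -0.081;0.773 -0.668 0.002 0 0 -0.081;0.773 -0.668 0.002 0 0 -0.081'; python3 -c "
from h import *
rows((474,274,140,22.3))"
```

```text
time_s: 2.27
ee_pos: [431.5, -148.0, 235.0]
ee_rot: [180.0, -0.0, 20.3]
force: [-0.6, 0.3, -0.3]
gripper_width: 91.3
t 2.27 p [ 431.5 -148.   235. ] rot [ 1.800e+02 -3.000e-02  2.028e+01] F [-0.56  0.32 -0.31] w 91.3
0.3721 -0.7622 0.1901 0.0 -0.0004 -0.0225
```

```bash
python3 -m jog '0.372 -0.762 0.19 0 0 -0.0225;0.372 -0.762 0.19 0 0 -0.0225;0.372 -0.762 0.19 0 0 -0.0225;0.372 -0.762 0.19 0 0 -0.0225;0.372 -0.762 0.19 0 0 -0.0225;0.372 -0.762 0.19 0 0 -0.0225;0.372 -0.762 0.19 0 0 -0.0225;0.372 -0.762 0.19 0 0 -0.0225;0.372 -0.762 0.19 0 0 -0.0225;0.372 -0.762 0.19 0 0 -0.0225;0.372 -0.762 0.19 0 0 -0.0225;0.372 -0.762 0.19 0 0 -0.0225;0.372 -0.762 0.19 0 0 -0.0225;0.372 -0.762 0.19 0 0 -0.0225'; python3 -c "
from h import *
rows((474,274,48,22.3))
i=save('scene','s2.png'); t=save('top','t2.png')
a=np.hstack([cv2.resize(i[150:260,320:467],(400,300)),cv2.resize(t[180:280,140:273],(400,300))]);cv2.imwrite('pics/c2.png',a[:,:,::-1])"
```

```text
time_s: 3.43
ee_pos: [474.1, 272.0, 140.1]
ee_rot: [179.9, 0.0, 22.2]
force: [-0.6, 1.1, 0.8]
gripper_width: 91.0
t 3.43 p [474.1 272.  140.1] rot [1.7994e+02 2.0000e-02 2.2230e+01] F [-0.56  1.07  0.8 ] w 91.0
0.0014 -0.004 0.1842 0.0006 0.0002 -0.0007
```

View pics/c2.png

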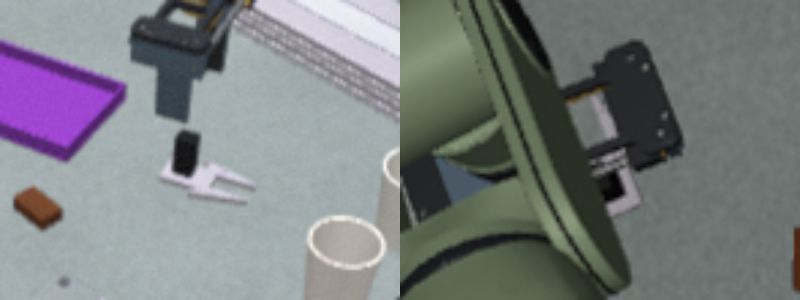

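```bash
python3 -m jog '0 -0.004 0.08 0 0 0;0 -0.004 0.14 0 0 0;0 -0.004 0.18 0 0 0;0 -0.004 0.2 0 0 0;0 -0.004 0.208 0 0 0;0 -0.004 0.208 0 0 0;0 -0.004 0.208 0 0 0' ; python3 -m jog '0 0 0 0 0 0;0 0 0 0 0 0;0 0 0 0 0 0;0 0 0 0 0 0;0 0 0 0 0 0;0 0 0 0 0 0;0 0 0 0 0 0;0 0 0 0 0 0;0 0 0 0 0 0;0 0 0 0 0 0' -1 60;python3 -c "
from h import *
rows((474,274,136,22.3))"
```

```text
time_s: 4.12
ee_pos: [474.5, 273.9, 37.7]
ee_rot: [180.0, -0.2, 22.1]
force: [0.3, -0.1, 0.1]
gripper_width: 91.0
time_s: 4.95
ee_pos: [474.5, 273.9, 37.7]
ee_rot: [180.0, -0.2, 22.1]
force: [0.5, 0.6, 0.1]
gripper_width: 27.6
t 4.95 p [474.5 273.9  37.7] rot [ 1.7999e+02 -1.7000e-01  2.2150e+01] F [0.51 0.55 0.14] w 27.6
-0.0003 -0.0006 -0.1966 0.0002 -0.0019 -0.0017
```

```bash
python3 -m jog '0 0 0 0 0 0;0 0 0 0 0 0;0 0 0 0 0 0;0 0 0 0 0 0;0 0 0 0 0 0;0 0 0 0 0 0'; python3 -m jog '0 0 -0.02 0 0 0;0 0 -0.06 0 0 0;0 0 -0.1 0 0 0;0 0 -0.1 0 0 0;0 0 -0.1 0 0 0'; python3 -c "
from h import *
s=state();print(s['ee_pos'])
a=np.radians(12.8); x=-58-39-30
# wedge origin target: tip 25mm short of mouth: clip frame x=-39-25-78=-142
for d in(-142,-58): print(d,625+d*np.cos(a)-0*np.sin(a),30.6+d*np.sin(a))
rows((625-142*np.cos(a),30.6-142*np.sin(a),100,12.8))"
```

```text
time_s: 5.45
ee_pos: [474.5, 273.9, 37.7]
ee_rot: [180.0, -0.2, 22.1]
force: [0.4, 0.1, -0.9]
gripper_width: 19.9
time_s: 5.87
ee_pos: [474.9, 274.1, 88.7]
ee_rot: [180.0, -0.3, 22.1]
force: [0.3, 0.7, -2.8]
gripper_width: 19.6
[474.93547435 274.0791438   88.74546873]
-142 486.52879168861 -0.859886661964353
-58 568.4413374502774 17.7501871380709
t 5.87 p [474.9 274.1  88.7] rot [180.    -0.31  22.15] F [ 0.27  0.73 -2.77] w 19.6
-0.1857 0.5181 -0.0235 -0.0003 -0.0035 0.1038
```

```bash
python3 -m jog '-0.02 0.05 -0.02 0 0 0.01;-0.04 0.11 -0.023 0 -0.003 0.03;-0.064 0.18 -0.023 0 -0.003 0.05;-0.09 0.25 -0.023 0 -0.003 0.06;-0.115 0.32 -0.023 0 -0.003 0.08;-0.14 0.39 -0.023 0 -0.003 0.1;-0.16 0.45 -0.023 0 -0.003 0.104;-0.177 0.495 -0.023 0 -0.003 0.104;-0.186 0.518 -0.023 0 -0.003 0.104;-0.186 0.518 -0.023 0 -0.003 0.104;-0.186 0.518 -0.023 0 -0.003 0.104;-0.186 0.518 -0.023 0 -0.003 0.104'; python3 -c "
from h import *
a=np.radians(12.8)
rows((625-142*np.cos(a),30.6-142*np.sin(a),64.2,12.8))
i=save('scene','s3.png'); t=save('top','t3.png')
a=np.hstack([cv2.resize(i[230:320,300:420],(400,300)),cv2.resize(t[130:250,240:400],(400,300))]);cv2.imwrite('pics/c3.png',a[:,:,::-1])"
```

```text
time_s: 6.87
ee_pos: [485.8, -0.4, 99.1]
ee_rot: [-179.9, 0.0, 12.8]
force: [-0.3, 0.4, -2.1]
gripper_width: 19.4
t 6.87 p [ 4.858e+02 -4.000e-01  9.910e+01] rot [-1.7993e+02  4.0000e-02  1.2800e+01] F [-0.33  0.45 -2.11] w 19.4
0.0013 0.0013 0.0697 -0.0007 0.0005 -0.0001
```

View pics/c3.png

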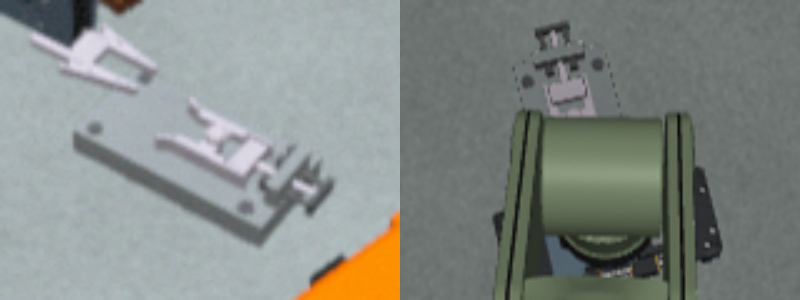

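```bash
python3 - <<'E'
from h import *
a=np.radians(12.8); M=np.array([[np.cos(a),np.sin(a)],[-np.sin(a),np.cos(a)]])
for q,p,z in(("tL",(345.6,251.9),67),("tR",(339.9,257.3),67),("lipU",(357.9,260.3),40),("lipL",(348.6,272.6),40)):
    P=onz("scene",p,z); print(q,P.round(1),(M@(P[:2]-[625,30.6])).round(1))
s=state();print("tip by arm",M@(s["ee_pos"][:2]-[625,30.6])+[78,0])
# lips in top0
for q,p in(("lipL",(252+172/3.333,135+202/3.333)),("lipR",(252+239/3.333,135+187/3.333)),("brL",(252+160/3.333,135+110/3.333)),("brR",(252+208/3.333,135+98/3.333)),("spin",(252+192/3.333,135+140/3.333))):
    P=onz("top",p,40 if q!="spin" else 49); print("top",q,(M@(P[:2]-[625,30.6])).round(1))
E
```

```text
tL [561.2  23.3  67. ] [-63.8   7. ]
tR [566.4  -1.   67. ] [-64.2 -17.9]
lipU [585.6  45.4  40. ] [-35.1  23.2]
lipL [602.3  -2.8  40. ] [-29.5 -27.6]
tip by arm [-64.25986764   0.93903891]
top lipL [-40.4  25.4]
top lipR [-40.7 -23.6]
top brL [27.3 18.8]
top brR [ 28.  -16.7]
top spin [-1.9  1.6]
```

```bash
python3 -m jog '0 -0.002 0.02 0 0.001 0;0 -0.002 0.04 0 0.002 0;0 -0.002 0.055 0 0.002 0;0 -0.002 0.063 0 0.0023 0;0 -0.002 0.067 0 0.0023 0;0 -0.002 0.0685 0 0.0023 0;0 -0.002 0.0685 0 0.0023 0;0 -0.002 0.0685 0 0.0023 0;0 -0.002 0.0685 0 0.0023 0'; python3 - <<'E'
from h import *
i=save('scene','s4.png')
cv2.imwrite('pics/c4.png',cv2.resize(i[240:315,310:410],(800,600),interpolation=cv2.INTER_CUBIC)[:,:,::-1])
rows((590,30,64.2,12.8))
E
```

```text
time_s: 7.72
ee_pos: [486.2, 1.0, 65.5]
ee_rot: [-180.0, -0.3, 12.9]
force: [0.4, -0.9, -1.7]
gripper_width: 19.6
t 7.77 p [486.1   1.   65.5] rot [-179.96   -0.25   12.85] F [ 0.17  0.42 -1.61] w 19.7
0.2155 -0.0104 0.0035 -0.0005 -0.0027 0.0006
```

View pics/c4.png

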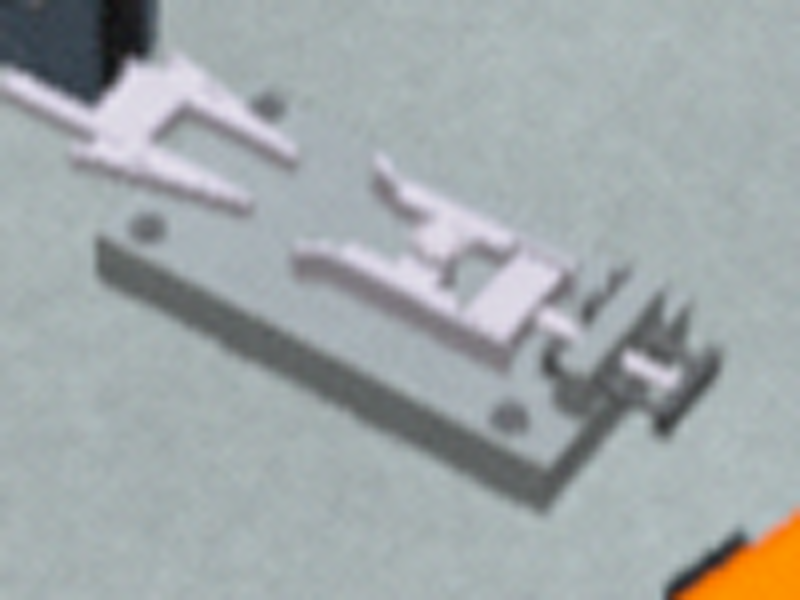

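```bash
python3 -m jog '0.005 0 0.003 0 -0.0005 0;0.015 0 0.0035 0 -0.001 0;0.03 0 0.0035 0 -0.001 0;0.045 0 0.0035 0 -0.001 0;0.06 0 0.0035 0 -0.001 0;0.07 0 0.0035 0 -0.001 0;0.076 0 0.0035 0 -0.001 0;0.08 0 0.0035 0 -0.001 0;0.08 0 0.0035 0 -0.001 0;0.08 0 0.0035 0 -0.001 0'; cat >> h.py <<'E'
def st(yaw=12.8):
    s=state();a=np.radians(yaw);M=np.array([[np.cos(a),np.sin(a)],[-np.sin(a),np.cos(a)]])
    print("t %.2f tip_xy"%s["time_s"],(M@(s["ee_pos"][:2]-[625,30.6])+[78,0]).round(2),"sole-top %.2f"%(s["ee_pos"][2]-62.7),"Fh",(M@s["force"][:2]).round(2),s["force"][2].round(2),"tq",s["torque"].round(2),"rot",s["ee_rot"].round(2),"w %.1f"%s["gripper_width"])
E
python3 -c "
from h import *
st()"
```

```text
time_s: 8.6
ee_pos: [524.9, 9.9, 63.8]
ee_rot: [-180.0, -0.1, 12.9]
force: [0.8, 0.7, -2.0]
gripper_width: 19.7
t 8.60 tip_xy [-24.24   1.98] sole-top 1.06 Fh [0.92 0.48] -2.04 tq [-0.01  0.02  0.01] rot [-1.7995e+02 -1.2000e-01  1.2850e+01] w 19.7
```

```bash
python3 -m jog '0.006 0 -0.001 0 0 0;0.016 0 -0.001 0 0 0;0.026 0 -0.001 0 0 0;0.036 0 -0.001 0 0 0;0.044 0 -0.001 0 0 0;0.05 0 -0.001 0 0 0;0.05 0 -0.001 0 0 0;0.05 0 -0.001 0 0 0'; python3 -c "
from h import *
st()"; python3 -m jog '0.006 0 0 0 0 0;0.012 0 0 0 0 0;0.018 0 0 0 0 0;0.022 0 0 0 0 0;0.022 0 0 0 0 0;0.022 0 0 0 0 0'; python3 -c "
from h import *
st()"
```

```text
time_s: 9.27
ee_pos: [549.7, 15.5, 64.3]
ee_rot: [-180.0, -0.2, 12.9]
force: [0.6, -0.2, -2.2]
gripper_width: 19.6
t 9.27 tip_xy [1.28 1.98] sole-top 1.57 Fh [ 0.52 -0.3 ] -2.19 tq [-0.01  0.12  0.07] rot [-1.7996e+02 -1.7000e-01  1.2860e+01] w 19.6
time_s: 9.77
ee_pos: [560.9, 18.1, 64.3]
ee_rot: [-180.0, -0.2, 12.9]
force: [-1.2, 0.2, -1.8]
gripper_width: 20.0
t 9.77 tip_xy [12.68  1.99] sole-top 1.61 Fh [-1.17  0.45] -1.83 tq [-0.07  0.29 -0.05] rot [-179.96   -0.21   12.86] w 20.0
```

```bash
python3 -m jog '0.003 0 0 0 0 0;0.006 0 0 0 0 0;0.008 0 0 0 0 0;0.008 0 0 0 0 0'; python3 -c "
from h import *
st()"; python3 -m jog '0.003 0 0 0 0 0;0.006 0 0 0 0 0;0.007 0 0 0 0 0;0.007 0 0 0 0 0'; python3 -c "
from h import *
st()"; 
```

```text
time_s: 10.1
ee_pos: [564.9, 19.0, 64.3]
ee_rot: [-180.0, -0.2, 12.9]
force: [-1.5, 0.2, -2.8]
gripper_width: 19.8
t 10.10 tip_xy [16.77  1.99] sole-top 1.59 Fh [-1.4   0.51] -2.8 tq [-0.13  0.46  0.01] rot [-179.96   -0.21   12.86] w 19.8
time_s: 10.43
ee_pos: [568.5, 19.8, 64.3]
ee_rot: [-180.0, -0.2, 12.9]
force: [-3.0, -0.7, -1.9]
gripper_width: 19.7
t 10.43 tip_xy [20.51  2.  ] sole-top 1.61 Fh [-3.11 -0.05] -1.89 tq [-0.15  0.52 -0.05] rot [-179.96   -0.22   12.86] w 19.7
```

```bash
python3 -m jog '0.002 0 0 0 0 0;0.004 0 0 0 0 0;0.004 0 0 0 0 0;0.004 0 0 0 0 0'; python3 -c "
from h import *
st()"; python3 -m jog '0.002 0 0 0 0 0;0.004 0 0 0 0 0;0.004 0 0 0 0 0;0.004 0 0 0 0 0'; python3 -c "
from h import *
st()"; 
```

```text
time_s: 10.77
ee_pos: [569.6, 20.1, 64.2]
ee_rot: [-180.0, -0.1, 12.9]
force: [-5.0, -1.0, -1.1]
gripper_width: 19.8
t 10.77 tip_xy [21.65  2.05] sole-top 1.50 Fh [-5.06  0.11] -1.1 tq [-0.23  0.93  0.04] rot [-1.7995e+02 -1.0000e-01  1.2870e+01] w 19.8
time_s: 11.1
ee_pos: [570.3, 20.3, 64.2]
ee_rot: [-179.9, 0.1, 12.9]
force: [-7.0, -1.8, 0.9]
gripper_width: 19.7
t 11.10 tip_xy [22.34  2.1 ] sole-top 1.52 Fh [-7.21 -0.24] 0.85 tq [-0.31  1.15 -0.01] rot [-1.7994e+02  7.0000e-02  1.2880e+01] w 19.7
```

```bash
python3 -m jog '0.002 0 -0.0005 0 0.002 0;0.004 0 -0.001 0 0.005 0;0.005 0 -0.001 0 0.005 0;0.005 0 -0.001 0 0.005 0'; python3 -c "
from h import *
st()"; python3 -m jog '0.002 0 0 0 0.002 0;0.004 0 0 0 0.004 0;0.005 0 0 0 0.004 0;0.005 0 0 0 0.004 0'; python3 -c "
from h import *
st()"; 
```

```text
time_s: 11.43
ee_pos: [571.8, 20.7, 64.2]
ee_rot: [-179.9, -0.3, 12.9]
force: [-4.6, -1.0, -4.0]
gripper_width: 19.8
t 11.43 tip_xy [23.93  2.16] sole-top 1.49 Fh [-4.73  0.09] -3.99 tq [-0.32  1.1   0.  ] rot [-179.92   -0.25   12.87] w 19.8
time_s: 11.77
ee_pos: [573.5, 21.2, 63.9]
ee_rot: [-179.9, -0.5, 12.9]
force: [-5.0, -1.5, -1.8]
gripper_width: 19.6
t 11.77 tip_xy [25.72  2.24] sole-top 1.20 Fh [-5.17 -0.33] -1.81 tq [-0.35  1.12 -0.07] rot [-179.91   -0.5    12.88] w 19.6
```

```bash
python3 -m jog '0.002 0 -0.001 0 0 0;0.004 0 -0.0015 0 0 0;0.005 0 -0.0015 0 0 0;0.005 0 -0.0015 0 0 0'; python3 -c "
from h import *
st()"; python3 -m jog '0.002 0 -0.0005 0 0.0005 0;0.004 0 -0.0005 0 0.0005 0;0.005 0 -0.0005 0 0.0005 0;0.005 0 -0.0005 0 0.0005 0'; python3 -c "
from h import *
st()"; 
```

```text
time_s: 12.1
ee_pos: [575.6, 21.7, 64.3]
ee_rot: [-179.9, -0.4, 12.9]
force: [-4.1, -1.1, -3.6]
gripper_width: 19.7
t 12.10 tip_xy [27.86  2.26] sole-top 1.60 Fh [-4.3 -0.2] -3.64 tq [-0.35  1.06 -0.05] rot [-179.9    -0.44   12.88] w 19.7
time_s: 12.43
ee_pos: [578.0, 22.3, 64.4]
ee_rot: [-179.9, -0.5, 12.9]
force: [-4.8, -1.1, -3.7]
gripper_width: 20.0
t 12.43 tip_xy [30.34  2.32] sole-top 1.73 Fh [-4.9   0.03] -3.75 tq [-0.34  1.07 -0.03] rot [-179.9    -0.46   12.88] w 20.0
```

```bash
python3 -m jog '0.002 0 0 0 0 0;0.004 0 0 0 0 0;0.005 0 0 0 0 0;0.005 0 0 0 0 0'; python3 -c "
from h import *
st()"; python3 -m jog '0.002 0 0 0 0 0;0.004 0 0 0 0 0;0.004 0 0 0 0 0;0.004 0 0 0 0 0'; python3 -c "
from h import *
st()
i=save('scene','s5.png')
cv2.imwrite('pics/c5.png',cv2.resize(i[240:315,310:410],(800,600),interpolation=cv2.INTER_CUBIC)[:,:,::-1])"
```

```text
time_s: 12.77
ee_pos: [579.0, 22.5, 64.5]
ee_rot: [-179.9, -0.3, 12.9]
force: [-9.4, -2.6, -0.7]
gripper_width: 19.9
t 12.77 tip_xy [31.35  2.31] sole-top 1.75 Fh [-9.71 -0.47] -0.71 tq [-0.5   1.48 -0.03] rot [-179.89   -0.28   12.9 ] w 19.9
time_s: 13.1
ee_pos: [579.2, 22.6, 64.5]
ee_rot: [-179.9, -0.1, 12.9]
force: [-9.7, -3.1, -0.5]
gripper_width: 19.7
t 13.10 tip_xy [31.53  2.32] sole-top 1.77 Fh [-10.11  -0.87] -0.51 tq [-0.53  1.59  0.02] rot [-1.7988e+02 -5.0000e-02  1.2920e+01] w 19.7
```

View pics/c5.png

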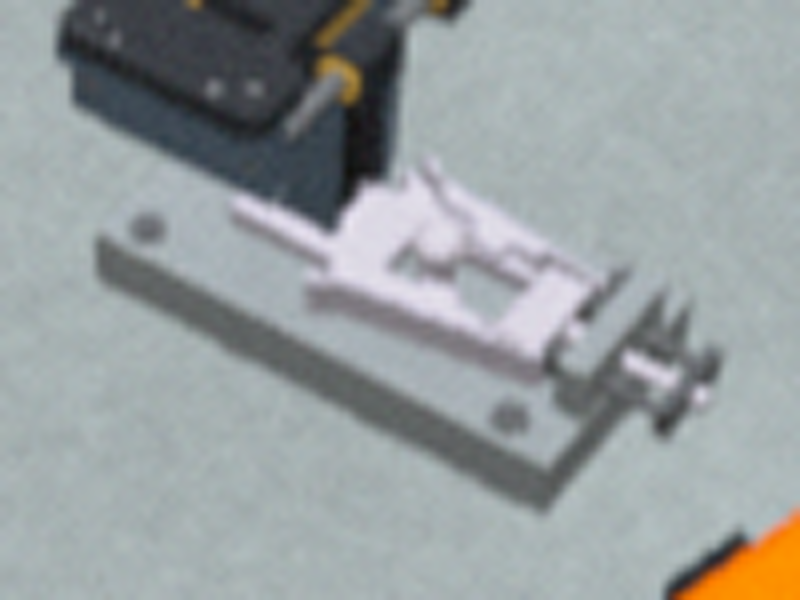

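```bash
python3 -m jog '0.003 0 0 0 0.002 0;0.0045 0 0 0 0.004 0;0.005 0 0 0 0.004 0;0.005 0 0 0 0.004 0;0.005 0 0 0 0.004 0'; python3 -c "
from h import *
st()"
```

```text
time_s: 13.57
ee_pos: [579.2, 22.6, 64.4]
ee_rot: [-179.9, -0.1, 12.9]
force: [-9.1, -2.7, -0.2]
gripper_width: 19.5
t 13.57 tip_xy [31.53  2.31] sole-top 1.65 Fh [-9.45 -0.61] -0.24 tq [-0.63  1.83 -0.06] rot [-1.7987e+02 -1.0000e-01  1.2930e+01] w 19.5
```

```bash
python3 -c "
from h import *
for i in range(4): grab_frame('scene'); st()"; python3 -m jog '0.003 0 0 0 0.002 0;0.005 0 0 0 0.004 0;0.0065 0 0 0 0.004 0;0.0065 0 0 0 0.004 0'; python3 -c "
from h import *
for i in range(4): st(); grab_frame('scene')"
```

```text
t 13.62 tip_xy [31.51  2.33] sole-top 1.63 Fh [-10.74  -1.35] 0.77 tq [-0.65  1.84 -0.08] rot [-1.7987e+02 -1.0000e-01  1.2930e+01] w 20.1
t 13.67 tip_xy [31.52  2.33] sole-top 1.64 Fh [-9.97 -1.87] 0.81 tq [-0.64  1.82 -0.07] rot [-1.7987e+02 -1.0000e-01  1.2940e+01] w 19.5
t 13.72 tip_xy [31.53  2.31] sole-top 1.63 Fh [-10.64  -1.4 ] 1.65 tq [-0.61  1.79 -0.06] rot [-1.7987e+02 -1.0000e-01  1.2940e+01] w 19.5
t 13.77 tip_xy [31.55  2.32] sole-top 1.66 Fh [-10.69  -1.39] 0.2 tq [-0.64  1.92 -0.04] rot [-1.7987e+02 -1.1000e-01  1.2940e+01] w 19.4
time_s: 14.1
ee_pos: [579.2, 22.5, 64.2]
ee_rot: [-179.9, -0.1, 13.0]
force: [-12.1, -3.8, 2.1]
gripper_width: 19.8
t 14.10 tip_xy [31.56  2.29] sole-top 1.47 Fh [-12.62  -1.01] 2.12 tq [-0.78  2.13 -0.12] rot [-1.7985e+02 -6.0000e-02  1.2960e+01] w 19.8
t 14.15 tip_xy [31.58  2.32] sole-top 1.49 Fh [-11.76  -2.21] 1.41 tq [-0.82  2.05 -0.06] rot [-1.7985e+02 -6.0000e-02  1.2960e+01] w 19.8
t 14.20 tip_xy [31.59  2.33] sole-top 1.49 Fh [-11.31  -0.76] 1.15 tq [-0.82  2.1  -0.08] rot [-1.7985e+02 -7.0000e-02  1.2960e+01] w 20.0
t 14.25 tip_xy [31.6   2.34] sole-top 1.51 Fh [-12.01  -0.83] 1.82 tq [-0.74  2.05 -0.05] rot [-1.7986e+02 -7.0000e-02  1.2960e+01] w 19.6
```

```bash
python3 -m jog '0.003 0 0 0 0.003 0;0.005 0 -0.0005 0 0.005 0;0.007 0 -0.001 0 0.006 0;0.0082 0 -0.001 0 0.006 0;0.0082 0 -0.001 0 0.006 0;0.0082 0 -0.001 0 0.006 0'; python3 -c "
from h import *
for i in range(4): st(); grab_frame('scene')"
```

```text
time_s: 14.8
ee_pos: [579.3, 22.6, 64.2]
ee_rot: [-179.8, -0.1, 13.0]
force: [-13.4, -5.1, 0.8]
gripper_width: 19.7
t 14.80 tip_xy [31.63  2.3 ] sole-top 1.49 Fh [-14.18  -1.99] 0.85 tq [-0.84  2.35 -0.08] rot [-1.7983e+02 -9.0000e-02  1.2980e+01] w 19.7
t 14.85 tip_xy [31.65  2.28] sole-top 1.50 Fh [-13.05  -1.78] 1.95 tq [-0.91  2.38 -0.11] rot [-1.7983e+02 -1.0000e-01  1.2980e+01] w 19.4
t 14.90 tip_xy [31.59  2.3 ] sole-top 1.45 Fh [-13.85  -0.9 ] 1.08 tq [-0.87  2.24 -0.01] rot [-1.7983e+02 -9.0000e-02  1.2990e+01] w 19.6
t 14.95 tip_xy [31.61  2.29] sole-top 1.47 Fh [-13.62  -2.46] 0.83 tq [-0.88  2.27 -0.07] rot [-1.7983e+02 -9.0000e-02  1.2980e+01] w 20.1
```

```bash
python3 -m jog '0.006 0 0 0 0.003 0;0.004 0 0 0 0.002 0;0.002 0 0 0 0.001 0;0.001 0 0 0 0 0;0.001 0 0 0 0 0';  python3 -c "
from h import *
for i in range(2): st(); grab_frame('scene')"
```

```text
time_s: 15.42
ee_pos: [579.2, 22.5, 64.2]
ee_rot: [-179.8, -0.0, 13.0]
force: [-6.1, -2.0, -3.1]
gripper_width: 20.1
t 15.42 tip_xy [31.52  2.26] sole-top 1.47 Fh [-6.38 -0.61] -3.1 tq [-0.47  1.23 -0.01] rot [-1.7983e+02 -2.0000e-02  1.2990e+01] w 20.1
t 15.47 tip_xy [31.53  2.26] sole-top 1.48 Fh [-5.89 -1.59] -2.11 tq [-0.45  1.23 -0.01] rot [-1.7983e+02 -2.0000e-02  1.2990e+01] w 19.8
```

```bash
python3 -m jog '0 0 0 0 0 0;-0.0006 0 0 0 0 0;-0.0006 0 0 0 0 0';  python3 -c "
from h import *
for i in range(2): st(); grab_frame('scene')"; python3 -m jog '0 0 -0.004 0 0 0;0 0 -0.01 0 0 0;0 0 -0.016 0 0 0;0 0 -0.02 0 0 0;0 0 -0.02 0 0 0'; python3 -c "
from h import *
st()"
```

```text
time_s: 15.77
ee_pos: [579.1, 22.5, 64.3]
ee_rot: [-179.8, -0.1, 13.0]
force: [-3.9, -1.4, -3.8]
gripper_width: 19.5
t 15.77 tip_xy [31.47  2.24] sole-top 1.62 Fh [-4.16 -0.49] -3.75 tq [-0.25  1.02  0.03] rot [-1.7984e+02 -6.0000e-02  1.2990e+01] w 19.5
t 15.82 tip_xy [31.46  2.23] sole-top 1.60 Fh [-4.19  0.09] -2.33 tq [-0.33  1.    0.  ] rot [-1.7984e+02 -6.0000e-02  1.2990e+01] w 19.8
time_s: 16.28
ee_pos: [579.3, 22.5, 74.9]
ee_rot: [-179.8, -0.1, 13.0]
force: [-5.3, -1.5, -2.3]
gripper_width: 19.5
t 16.28 tip_xy [31.61  2.23] sole-top 12.20 Fh [-5.53 -0.29] -2.29 tq [-0.27  1.03  0.05] rot [-1.7984e+02 -9.0000e-02  1.3000e+01] w 19.5
```

```bash
python3 -m jog '0 0 -0.008 0 0 0;0 0 -0.018 0 0 0;0 0 -0.028 0 0 0;0 0 -0.038 0 0 0;0 0 -0.048 0 0 0;0 0 -0.06 0 0 0;0 0 -0.075 0 0 0;0 0 -0.085 0 0 0;0 0 -0.09 0 0 0;0 0 -0.09 0 0 0'; python3 -c "
from h import *
st()
i=save('scene','s6.png')
cv2.imwrite('pics/c6.png',cv2.resize(i[225:315,290:410],(800,600),interpolation=cv2.INTER_CUBIC)[:,:,::-1])
a=np.radians(16.5); c=np.array([466.9,-283.2])-37*np.array([np.cos(a),np.sin(a)])
print(c); rows((c[0],c[1],130,16.5))"
```

```text
time_s: 17.12
ee_pos: [579.8, 22.4, 120.8]
ee_rot: [-179.9, -0.2, 13.0]
force: [0.1, -0.7, -3.1]
gripper_width: 19.7
t 17.12 tip_xy [32.07  1.99] sole-top 58.12 Fh [-0.01 -0.7 ] -3.08 tq [ 0.    0.06 -0.  ] rot [-179.87   -0.19   13.  ] w 19.7
[ 431.42366981 -293.70856775]
t 17.17 p [579.4  22.4 120.3] rot [-1.7985e+02 -1.3000e-01  1.3000e+01] F [-0.42 -0.33 -2.51] w 20.0
-0.4305 0.5493 -0.0219 -0.0016 -0.0015 -0.0389
```

View pics/c6.png

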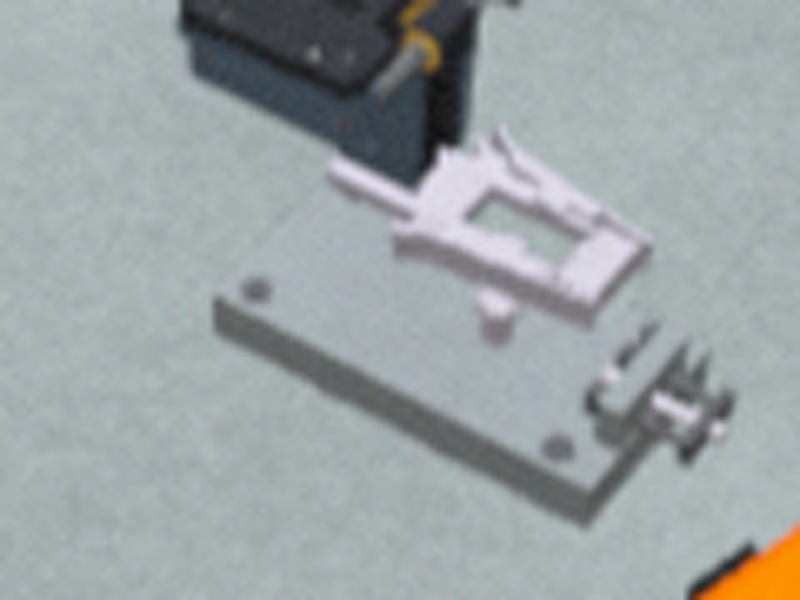

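```bash
python3 -m jog '-0.008 0.01 -0.004 0 0 0;-0.025 0.032 -0.01 0 0 -0.002;-0.05 0.064 -0.015 0 0 -0.005;-0.08 0.102 -0.02 0 0 -0.008;-0.115 0.146 -0.022 0 0 -0.011;-0.15 0.191 -0.022 0 0 -0.014;-0.185 0.236 -0.022 0 0 -0.018;-0.22 0.281 -0.022 0 0 -0.022;-0.255 0.325 -0.022 0 0 -0.026;-0.29 0.37 -0.022 0 0 -0.029;-0.325 0.414 -0.022 0 -0.001 -0.032;-0.355 0.453 -0.022 0 -0.001 -0.035;-0.382 0.487 -0.022 0 -0.001 -0.037;-0.404 0.515 -0.022 0 -0.001 -0.039;-0.42 0.536 -0.022 0 -0.001 -0.039;-0.428 0.546 -0.022 0 -0.001 -0.039;-0.431 0.549 -0.022 0 -0.001 -0.039;-0.431 0.549 -0.022 0 -0.001 -0.039;-0.431 0.549 -0.022 0 -0.001 -0.039'; python3 -c "
from h import *
rows((431.4,-293.7,55,16.5))
i=save('scene','s7.png'); t=save('top','t7.png')
a=np.hstack([cv2.resize(i[240:360,150:310],(400,300)),cv2.resize(t[180:300,360:520],(400,300))]);cv2.imwrite('pics/c7.png',a[:,:,::-1])"
```

```text
time_s: 18.75
ee_pos: [431.2, -293.0, 130.0]
ee_rot: [-179.8, -0.1, 16.5]
force: [0.6, 0.8, -3.1]
gripper_width: 19.9
t 18.75 p [ 431.2 -293.   130. ] rot [-1.7983e+02 -5.0000e-02  1.6520e+01] F [ 0.64  0.79 -3.09] w 19.9
-0.0001 0.0018 0.1499 -0.0019 -0.0006 0.0003
```

View pics/c7.png

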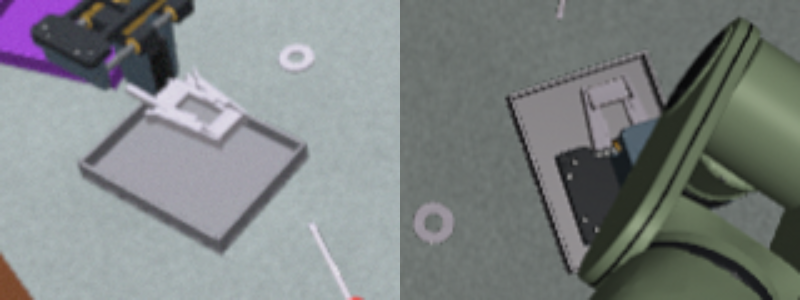

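```bash
python3 - <<'E'
from h import *
C={k:onz("top",p,24) for k,p in dict(a=(403,218),b=(459,202),c=(483,270),d=(428,288)).items()}
S={k:onz("scene",p,24) for k,p in dict(d=(150+133/2.5,240+88/2.5),a=(150+307/2.5,240+147/2.5),b=(150+222/2.5,240+240/2.5),c=(150+80/2.5,240+163/2.5)).items()}
for n,D in(("top",C),("scene",S)):
    print(n,{k:v[:2].round(0).tolist() for k,v in D.items()}, "c",np.mean(list(D.values()),0).round(1), "x",[ (D["a"]-D["d"])[:2].round(0),(D["b"]-D["c"])[:2].round(0)])
print("bridge end", [onz("top",(360+x/2.5,180+y/2.5),103).round(1) for x,y in((185,92),(232,80))])
E
```

```text
top {'a': [527.0, -190.0], 'b': [565.0, -324.0], 'c': [402.0, -373.0], 'd': [360.0, -244.0]} c [ 463.5 -282.8   24. ] x [array([167.,  54.]), array([163.,  49.])]
scene {'d': [350.0, -286.0], 'a': [534.0, -195.0], 'b': [574.0, -321.0], 'c': [405.0, -377.0]} c [ 465.9 -294.8   24. ] x [array([184.,  91.]), array([169.,  56.])]
bridge end [array([ 514.8, -247.6,  103. ]), array([ 525.3, -289.5,  103. ])]
```

```bash
python3 -m jog '0 0.001 0.01 0 0 0;0 0.001 0.035 0 0 0;0 0.001 0.065 0 0 0;0 0.001 0.095 0 0 0;0 0.001 0.12 0 0 0;0 0.001 0.14 0 0 0;0 0.001 0.155 0 0 0;0 0.001 0.163 0 0 0;0 0.001 0.167 0 0 0;0 0.001 0.168 0 0 0;0 0.001 0.168 0 0 0';  python3 -c "
from h import *
for i in range(2): st(); grab_frame('scene')"; python3 -m jog '0 0 0.002 0 0 0;0 0 0.005 0 0 0;0 0 0.007 0 0 0;0 0 0.007 0 0 0'; python3 -c "
from h import *
for i in range(2): st(); grab_frame('scene')"
```

```text
time_s: 19.77
ee_pos: [431.9, -293.3, 46.4]
ee_rot: [-179.9, -0.1, 16.6]
force: [0.1, 1.0, -2.1]
gripper_width: 19.3
t 19.77 tip_xy [-182.1  -273.06] sole-top -16.34 Fh [0.27 0.95] -2.09 tq [-0.02  0.02  0.03] rot [-1.7988e+02 -8.0000e-02  1.6560e+01] w 19.3
t 19.82 tip_xy [-182.07 -273.14] sole-top -16.18 Fh [-0.02  0.53] -1.72 tq [ 0.01  0.02 -0.04] rot [-1.7989e+02 -1.0000e-01  1.6560e+01] w 19.7
time_s: 20.2
ee_pos: [432.0, -293.5, 43.0]
ee_rot: [-179.9, -0.1, 16.6]
force: [0.4, -0.6, -1.7]
gripper_width: 19.7
t 20.20 tip_xy [-182.   -273.27] sole-top -19.66 Fh [ 0.21 -0.69] -1.66 tq [-0.05 -0.01 -0.03] rot [-1.7991e+02 -1.1000e-01  1.6560e+01] w 19.7
t 20.25 tip_xy [-181.97 -273.24] sole-top -19.63 Fh [-0.25  0.24] -1.89 tq [-0.04 -0.05 -0.01] rot [-1.7991e+02 -1.1000e-01  1.6560e+01] w 19.7
```

```bash
python3 -m jog '0 0 0.001 0 0 0;0 0 0.002 0 0 0;0 0 0.003 0 0 0;0 0 0.003 0 0 0'; python3 -c "
from h import *
for i in range(3): st(); grab_frame('scene')"; python3 -m jog '0 0 0.001 0 0 0;0 0 0.002 0 0 0;0 0 0.002 0 0 0;0 0 0.002 0 0 0'; python3 -c "
from h import *
for i in range(3): st(); grab_frame('scene')"
```

```text
time_s: 20.63
ee_pos: [432.0, -293.5, 41.7]
ee_rot: [-179.9, -0.1, 16.6]
force: [-0.7, 0.7, 0.9]
gripper_width: 20.0
t 20.63 tip_xy [-182.02 -273.24] sole-top -20.97 Fh [-0.49  0.84] 0.87 tq [ 0.04  0.16 -0.01] rot [-1.7991e+02 -1.1000e-01  1.6560e+01] w 20.0
t 20.68 tip_xy [-182.01 -273.22] sole-top -20.99 Fh [-1.01  0.94] 1.09 tq [0.03 0.08 0.04] rot [-1.7991e+02 -1.1000e-01  1.6560e+01] w 19.8
t 20.73 tip_xy [-182.04 -273.24] sole-top -21.01 Fh [-1.39 -0.49] 0.6 tq [0.08 0.1  0.06] rot [-1.7991e+02 -1.1000e-01  1.6550e+01] w 19.4
time_s: 21.12
ee_pos: [432.0, -293.5, 41.7]
ee_rot: [-179.9, -0.1, 16.6]
force: [-1.8, 1.5, 8.1]
gripper_width: 19.8
t 21.12 tip_xy [-182.05 -273.25] sole-top -21.05 Fh [-1.46  1.88] 8.1 tq [0.2  0.36 0.02] rot [-1.7993e+02 -1.2000e-01  1.6560e+01] w 19.8
t 21.17 tip_xy [-182.03 -273.22] sole-top -21.06 Fh [-3.19  2.29] 7.31 tq [0.26 0.32 0.07] rot [-1.7993e+02 -1.2000e-01  1.6560e+01] w 19.5
t 21.22 tip_xy [-182.04 -273.21] sole-top -21.03 Fh [-3.21  1.26] 7.85 tq [0.25 0.34 0.01] rot [-1.7993e+02 -1.2000e-01  1.6560e+01] w 19.6
```

```bash
python3 -m jog '0 0 0 0 0 0;0 0 0 0 0 0;0 0 0 0 0 0'; python3 -m jog '0 0 0 0 0 0;0 0 0 0 0 0;0 0 0 0 0 0;0 0 0 0 0 0;0 0 0 0 0 0;0 0 0 0 0 0' -0.15; python3 -m jog '0 0 -0.03 0 0 0;0 0 -0.08 0 0 0;0 0 -0.15 0 0 0;0 0 -0.22 0 0 0;0 0 -0.29 0 0 0;-0.1 0 -0.34 0 0 0;-0.2 0 -0.36 0 0 0;-0.2 0 -0.36 0 0 0;-0.2 0 -0.36 0 0 0'; python3 -c "
from h import *
i=save('scene','s8.png'); t=save('top','t8.png')
a=np.hstack([cv2.resize(i[240:360,150:310],(400,300)),cv2.resize(t[180:300,360:520],(400,300))]);cv2.imwrite('pics/c8.png',a[:,:,::-1])"
```

```text
time_s: 21.52
ee_pos: [432.1, -293.5, 41.7]
ee_rot: [-179.9, -0.1, 16.6]
force: [-1.3, 0.3, 2.5]
gripper_width: 19.6
time_s: 22.02
ee_pos: [432.1, -293.5, 41.6]
ee_rot: [-179.9, -0.1, 16.6]
force: [0.4, 0.9, -0.4]
gripper_width: 38.7
time_s: 22.77
ee_pos: [332.9, -323.1, 223.1]
ee_rot: [179.9, -0.1, 16.4]
force: [0.2, 0.9, 0.6]
gripper_width: 38.8
```

View pics/c8.png

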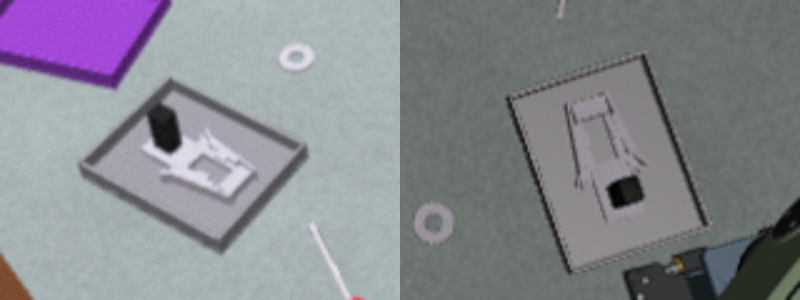

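Wedge and clip lie flat, still together, inside the grey tray, and the gripper is clear. Handing in.

```bash
python3 -c "
from workcell import *
print(job_done())"
```

```text
the job is handed in; nothing more can be done
None
```

The wedge and clip are lying flat together inside the grey parts tray, set down before I opened the gripper. I handed the job in after about 23 s; no verdict is reported.

- **Sliding in:** I took the wedge by its handle and slid it about 1.5 mm above the housing. It dipped to about 1.1 mm at times. As the push began, the tips tilted down slightly and the push peaked at 7 N with a change in vertical force. This may have been a brief light touch of the sole on the housing. I levelled it and carried on.
- **Pressing home:** The clip ran back until the push rose steeply at the stop. The last picture there showed its bridge at the stop yoke. I held it there at 13–14 N, with a highest single reading of 14.2 N, then eased to about 4 N.
- **Lifting:** About 5 N of sideways push remained during the first 10 mm of the lift and then vanished. A picture after the lift showed the spindle bare and the clip riding on the wedge.
- **Setting down:** The wedge met the tray floor at the expected height. I pressed lightly, about 8 N, and eased off before opening.
- **Last checks:** The final pictures showed both parts inside the tray walls with the gripper clear. I moved nothing else, but those crops covered only the tray area, so I did not view the rest of the bench again.
- **Disagreement:** The two cameras differed by up to about 12 mm on the tray's centre, with one scene-camera corner poorly seen. The tray had enough room for that.

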